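Mount the keyhole dish carrier on the platform shaker

ROBOT

A 6-joint arm with a two-finger parallel gripper is mounted at the origin on the work surface. World frame = base frame: x ahead of the robot, y to its left, z up, the work surface at z = 0. Lengths are in m, angles in rad, forces in N, time in s.
With the tool pointing down it reaches from about 0.375 to 0.9 m from the base axis. Payload 3.1 kg.
Tool frame: the origin (TCP) lies midway between the tips of the shut fingers; the grasp point (between the pads) lies tcp_to_grasp behind it (tcp_to_grasp is the distance from the TCP to the grasp point, in m); z points along the fingers, y is the line along which they close (so a half turn about z gives the same grasp; the last joint's range is limited). The gripper opens to 87 mm and grips with 3 to 60 N. Pads are 19 mm wide; open, the fingers measure 117 mm over their backs; the gripper's body (75 mm by 190 mm) begins 51 mm behind the grasp point.
Start: joints at [1.067, 0.527, 1.433, -0, 1.181, -0.178], TCP at [0.2, 0.592, 0.223] pointing down, gripper open.
Joint ranges: [-3.08, 3.08], [-0.75, 2.2], [0.22, 2.44], [-1.43, 4.57], [0, 2.65], [-2.85, 2.85]. Speed limits (rad/s): [2.79, 2.79, 3.14, 3.14, 3.14, 3.14].

INTERFACE

Orientations are given as a unit quaternion [x, y, z, w].
In Python, from bench import * gives the robot as it stands.
- The arm moves only by the tool send_rows, never from a script. Its argument "motion" is a list of rows, each an object with "xyz": the shift along the tool's x, y, z in cm, a list of three; "rotation": the turn, a rotation vector about the tool's x, y, z in rad, a list of three; "jaw": the opening, from 0 (shut) to 1 (fully open). A call has 1 to 10 rows; each row shifts and turns the commanded pose from where the row before left it, along the tool's axes as they then stand; what a row does not reach is not made up. A row lasts 1/10 s, in which the tool goes at most 50 mm and 8.59 degrees, less where a joint would pass 70% of its speed; a pose out of reach is approached as far as the arm can. A call is refused whole if a number of a shift passes 5 or a number of a turn 0.15, either way. A call with a gripper value outside its range is refused whole. The fingers move at their own pace and stop on an object; "newtons" is the grip in N (left out, the last holds). Time passes only in rows, so rows that do not move let the fingers close. It gives the time, the measured TCP pose, the force, the opening and the grip force at its end, in the units of the state.
- read_state(): the state, without advancing time (a new reading comes with each control period).
- get_image(name): name is "scene" or "top" or "wrist"; returns (picture, depth): 420x560x3 uint8, red, green, blue; 420x560 float32, m along the optical axis (not along the pixel's ray), 0 where there is no reading.
- calibration(name): a dict with "fov_y" (degrees; the focal length in pixels is half the picture's height over the tangent of half this angle, whatever the lens; pixels are square), "cx", "cy" (the principal point, pixels), "D" ([k1, k2, p1, p2, k3] as OpenCV has them; the pictures are not rectified), "world_to_cam" (4x4, takes a point from world to camera coordinates). Camera axes: x right, y down, z forward; pixel columns grow to the right and rows downward; lengths in m; the calibration is good to about 2 mm. A picture is of the moment at which its call begins: read the wrist's pose just before it. calibration takes no time and is no camera call; for the wrist camera it gives the pose at the moment of the call.
- finish_job(): hands the job in; it is judged then, once.
Trained networks look in the newest picture that a camera, given by its name, has taken for a name from the list of things; names that differ only in an ending like _2 or _b are one class to them, and where a whole thing is asked for, a point or a joint stands for the part that bears it (a point fixed in the world has none). Each returns a list of dicts, best first, with "score" (0 to 1); they miss things now and then, are a little off and sometimes report something else, mostly with a low value. They report only what shows in the picture. A call takes as long as a camera call.
- look_for(camera, thing): "location" ([x, y, z] in m, in the coordinates of the camera as it stood for that picture, good to about 4 mm: the middle of the surface that is visible of it).
- regions_of(camera, thing): "mask" (420x560 bool, what is visible of it).
The state is a dict: "t": time; "joint_positions": joint angles; "qd": joint speeds; "effort": joint torques, N m; "ee_pos": TCP position; "tcp_rot": TCP orientation; "force": force on the tool from outside, world axes, zero at the start; "ft_torque": the same for the moment, N m; "opening": opening from 0.0 (shut) to 1.0 (fully open); "finger_force": force on a finger pad.
Only numpy, scipy, OpenCV 4.12 (cv2) and the standard library are available. Lean on these libraries where they do the work, as an engineer would, in place of code of your own. Each camera call takes 0.05 s, during which the arm holds its last target. There are 200 camera calls.

TASK

Mount the steel dish carrier on the shaker: lower it onto the platform so that the three screw heads come up through the round ends of its keyholes, then slide it straight back, away from the control panel, until the slots are fully home on the screws and the spring catch pops up behind its front edge. Let go of it, and leave the glass dish, slide rack, dropper bottle and tweezers that stand between the two where they are.

Things in the scene. Friction and masses are not known exactly. Their poses are not given: they have to be found in the camera images.
- carrier: Dish carrier to mount, 0.4-0.7 kg: steel sheet tray 200 mm long (its x) by 150 mm wide (y), floor 3 mm thick, rim 18 mm high, 2.5 mm thick, all round; black handle over its centre line. Origin: centre of its underside, flat on the bench at first; z up. Three keyholes in the floor: one near its +x end, a pair nearer its -x end; all slots lead to -x. It fits the screws one way round only.
- carrier_grip (a point): Middle of the carrier's handle grip, 75 mm above the carrier's origin: a black bar 104 mm long (along the carrier's x), 14 mm wide, 20 mm high (65 to 85 mm above the underside), on two thin posts 42 mm either side of the middle; free on both sides.
- keyhole_single (a point): Centre of the round entry of the single keyhole, at (80, 0) mm in the carrier, on its underside. Each entry is 20 mm across and runs into a slot 10.5 mm wide that leads towards the carrier's -x and ends flat, 23.5 mm from the entry's centre.
- keyhole_left (a point): Centre of the round entry of the paired keyhole on the carrier's +y side, at (-40, 50) mm in the carrier, underside; shaped as the single one.
- keyhole_right (a point): The same on the -y side, at (-40, -50) mm in the carrier.
- shaker: Bench-top platform shaker, fixed and heavy, its platform does not move: white housing 280 mm deep (its x) by 230 mm wide (its y), with a control panel (display, two dials, switch) on its low front, which faces its -x. Origin: centre of its underside on the bench; z up, +x from front to rear.
- platform (a point): Centre of the upper face of the shaker's flat dark grey anodised platform, 250 mm (x) by 220 mm (y), 112 mm above the bench; axes as the shaker's. The carrier is fully home, its slot ends against the screw shanks, when its origin is at this point with its axes along the shaker's. The heads pass through the round entries when its origin is 20 mm in front (at x = -20 mm).
- screw_single (a point): Top of the single upright steel shoulder screw, at (60, 0) mm on the platform (from its centre). Each screw: shank 7 mm across and 5.5 mm tall under a flat head 14 mm across whose top is 10 mm above the platform.
- screw_left (a point): Top of the screw at (-60, 50) mm on the platform; the same kind.
- screw_right (a point): Top of the screw at (-60, -50) mm on the platform; the same kind.
- catch (a joint): The shaker's spring catch, m: 0 = up, 5.5 mm proud of the platform; 0.0055 = pressed flush. Spring 0.8 N up, 1.6 N flush. The carrier's floor holds it down while lying over it; once the carrier is less than 2.5 mm from home it springs up behind the carrier's front (-x) edge and keeps it from sliding back.
- catch_top (a point): Middle of the top of the spring catch, a steel tongue 12 mm (x) by 34 mm (y) at the front edge of the platform, 108.5 mm in front of the platform's centre.
- dish_b: Bystander: lidded clear glass staining dish 92 x 110 mm over its lid, 75 mm tall, in the middle of the bench; origin: centre of its underside.
- slide_rack: Bystander: small steel rack of glass slides, 84 x 63 mm, with a wire bail 62 mm tall, in the middle of the bench; origin: centre of its underside.
- dropper: Bystander: amber glass dropper bottle 36 mm across, about 75 mm tall, in the middle of the bench; origin: centre of its underside.
- tweezers: Bystander: steel tweezers 130 mm long lying in the middle of the bench; origin: their middle, underside.

How it is judged:
By the outcome, as a careful person would: the job done as asked, in the order asked, and still so for the second after the job is handed in, with the robot touching nothing.
It also fails if it takes over 40 s, if anything falls off the work surface, if the arm or the gripper's body presses on something with over 40 N, if the wrist force passes 120 N, or if a joint passes its speed limit or range.

## Working session

There is one attempt and no reset: what is moved stays moved. The work goes in short steps, Python scripts to look and compute and a tool call to move; the robot and the scene stay as the last step left them, time stands still between calls to the robot, and variables do not carry over. Pictures are saved under pics/ and viewed, at most 10 in all, crops included, and the job is handed in when it is done.

Besides the shell and the picture viewer there is one more tool, called after "Emit:" as name(argument=value, ...), one argument or row to a line, values as JSON. send_rows: Moves the arm, as the interface text tells. Its arguments: {"type":"object","properties":{"motion":{"type":"array"},"newtons":{"type":"number"}},"required":["motion"]}

```bash
mkdir -p pics; cat > h.py <<'E'
from bench import *
import numpy as np, cv2
from scipy.spatial.transform import Rotation as R
def K(c):
    f=210/np.tan(np.radians(c["fov_y"])/2); return np.array([[f,0,c["cx"]],[0,f,c["cy"]],[0,0,1.]])
def cam2w(c,p):
    T=np.linalg.inv(np.array(c["world_to_cam"])); return np.asarray(p)@T[:3,:3].T+T[:3,3]
def unproj(c,uv,z):
    uv=np.asarray(uv,float).reshape(-1,1,2); n=cv2.undistortPoints(uv,K(c),np.array(c["D"],float)).reshape(-1,2)
    z=np.asarray(z).reshape(-1,1); return cam2w(c,np.hstack([n*z,z]))
def proj(c,P):
    T=np.array(c["world_to_cam"]); q=cv2.projectPoints(np.asarray(P,float).reshape(-1,1,3),cv2.Rodrigues(T[:3,:3])[0],T[:3,3],K(c),np.array(c["D"],float))[0]; return q.reshape(-1,2)
def plane(c,uv,zw):
    a=unproj(c,uv,np.full(len(np.atleast_2d(uv)),.1)); o=cam2w(c,[0,0,0]); return o+(a-o)*((zw-o[2])/(a[:,2]-o[2]))[:,None]
def cloud(c,d,mask):
    v,u=np.nonzero(mask&(d>0)); return unproj(c,np.c_[u,v],d[v,u])
E
python3 - <<'E'
from h import *
s=read_state(); print(s)
for n in("top","scene"):
    im,d=get_image(n); cv2.imwrite(f"pics/{n}0.png",im[:,:,::-1]); c=calibration(n); np.savez(f"{n}0.npz",im=im,d=d)
    print(n,c["fov_y"],cam2w(c,[0,0,0]).round(3))
    for t in["carrier","carrier_grip","keyhole_single","keyhole_left","keyhole_right","shaker","platform","screw_single","screw_left","screw_right","catch_top","dish_b","slide_rack","dropper","tweezers"]:
        for r in look_for(n,t)[:3]:
            p=cam2w(c,r["location"]); print(t,round(r["score"],2),p.round(4),proj(c,p).round(0))
E
```

```text
{'t': 0.0, 'joint_positions': array([ 1.06649329e+00,  5.28472090e-01,  1.43390578e+00, -3.86764843e-05,
        1.18136582e+00, -1.78491175e-01]), 'qd': array([-0.00195414,  0.00081988, -0.00132291, -0.00230235, -0.00073178,
        0.00280986]), 'effort': array([ 4.80069248e-04, -4.40052903e+01, -1.76587987e+01,  6.33714627e-02,
        5.82170917e-02, -1.47554606e-04]), 'ee_pos': array([0.1996683 , 0.59147872, 0.22156687]), 'tcp_rot': array([ 1.62178986e-01,  9.86760771e-01, -1.01943649e-03, -3.43237917e-04]), 'force': array([-0.14200811,  0.06601759,  0.41369824]), 'ft_torque': array([0.02433482, 0.02301343, 0.03418672]), 'finger_force': 0.0, 'opening': 0.9971154371694534}
top 57.306231318968315 [0.477 0.023 0.94 ]
carrier 0.88 [ 0.4658 -0.2643  0.0038] [[380. 247.]]
carrier_grip 0.75 [ 0.4655 -0.263   0.0042] [[379. 248.]]
keyhole_single 0.84 [ 0.4646 -0.263  -0.0006] [[379. 248.]]
keyhole_left 0.61 [ 4.696e-01 -2.631e-01 -4.000e-04] [[379. 246.]]
keyhole_right 0.61 [ 0.4674 -0.2654  0.003 ] [[380. 247.]]
shaker 0.85 [0.5043 0.2154 0.1087] [[174. 225.]]
shaker 0.52 [ 0.4672 -0.2
[... 604 characters left out ...]
le_single 0.58 [ 0.481  -0.276   0.0023] [[143. 300.]]
keyhole_left 0.78 [ 0.4805 -0.2747  0.0022] [[144. 299.]]
keyhole_left 0.19 [0.5716 0.0113 0.0239] [[285. 242.]]
keyhole_right 0.56 [ 0.4812 -0.2756  0.0022] [[143. 300.]]
platform 0.85 [0.5448 0.1615 0.1102] [[327. 174.]]
screw_single 0.58 [0.5418 0.1631 0.1119] [[326. 173.]]
screw_left 0.92 [0.5367 0.1648 0.1139] [[325. 171.]]
screw_right 0.86 [0.5395 0.1604 0.1114] [[325. 173.]]
dish_b 0.7 [ 0.7142 -0.0208  0.0755] [[328. 275.]]
slide_rack 0.57 [0.5712 0.0102 0.0231] [[284. 243.]]
slide_rack 0.35 [0.5405 0.1595 0.1119] [[325. 173.]]
dropper 0.74 [0.4828 0.0117 0.0415] [[257. 214.]]
tweezers 0.85 [ 0.3674 -0.0107  0.0053] [[218. 205.]]
```

View pics/top0.png

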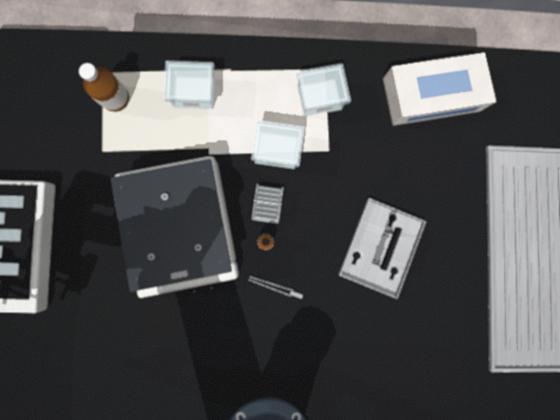

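View pics/scene0.png

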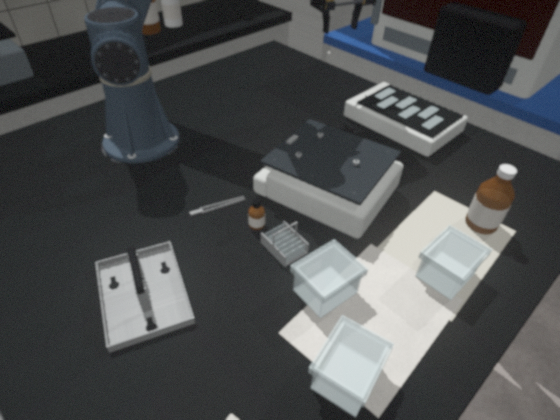

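The top view shows the carrier's single keyhole at (393,216) and its pair at (357,258) and (393,272). The shaker's single screw is at (165,197), its pair at (151,257) and (198,247), and the catch at (179,275). The scene view agrees with this, and the bystanders lie between the two. Next I'll refine these to sub-pixel and check the wrist camera geometry.

```bash
cat >> h.py <<'E'
def fit(A,B):  # 2D rigid: world B = Rot(yaw) A + t
    a=A-A.mean(0); b=B-B.mean(0); y=np.arctan2((a[:,0]*b[:,1]-a[:,1]*b[:,0]).sum(),(a*b).sum())
    r=np.array([[np.cos(y),-np.sin(y)],[np.sin(y),np.cos(y)]]); t=B.mean(0)-A.mean(0)@r.T
    return t,y,B-(A@r.T+t)
def blob(g,uv,r,bright):
    # centroid of the bright/dark blob near uv
    for _ in range(4):
        u,v=np.round(uv).astype(int); w=g[v-r:v+r+1,u-r:u+r+1].astype(float)
        w=w-np.median(w) if bright else np.median(w)-w
        w=np.clip(w-.3*w.max(),0,None); yy,xx=np.mgrid[v-r:v+r+1,u-r:u+r+1]; uv=np.array([(w*xx).sum(),(w*yy).sum()])/w.sum()
    return uv
# slot runs -13.5..+: keyhole area centroid offset from entry along -x
KC=np.array([[80,0],[-40,50],[-40,-50]])/1000.-np.array([.0068,0])
SC=np.array([[60,0],[-60,50],[-60,-50]])/1000.
E
python3 - <<'E'
from h import *
z=np.load("top0.npz"); im=z["im"]; g=cv2.cvtColor(im,cv2.COLOR_RGB2GRAY); c=calibration("top")
k=np.array([blob(g,p,7,False) for p in[(393,217),(357,257),(393,271)]]); s=np.array([blob(g,p,5,True) for p in[(165,197),(151,257),(198,247)]])
print(k.round(1),s.round(1))
# skip height: keyhole at z 3mm; screw heads .122
t,y,e=fit(KC,plane(c,k,.002)[:,:2]); print("carrier",t.round(4),np.degrees(y).round(2),(e*1e3).round(1))
t,y,e=fit(SC,plane(c,s,.122)[:,:2]); print("shaker",t.round(4),np.degrees(y).round(2),(e*1e3).round(1))
w=calibration("wrist"); st=read_state(); Rt=R.from_quat(st["tcp_rot"]).as_matrix()
T=np.linalg.inv(np.array(w["world_to_cam"])); print("cam in tool",(Rt.T@(T[:3,3]-st["ee_pos"])).round(4),(Rt.T@T[:3,:3]).round(3),w["fov_y"],w["D"])
import bench; print([n for n in dir(bench) if n[0]!="_"])
E
```

```text
[[391.3 219.2]
 [355.4 256.8]
 [389.  268. ]] [[164.1 196.4]
 [150.9 256.2]
 [197.8 247.2]]
carrier [ 0.4709 -0.2648] -21.6 [[-2.8 -2. ]
 [-4.2 -3.6]
 [ 7.   5.6]]
shaker [0.5065 0.2218] 12.81 [[-0.5  0.2]
 [ 0.6 -0.2]
 [-0.2 -0. ]]
cam in tool [ 0.0661  0.     -0.1606] [[-0.    -0.97  -0.242]
 [ 1.    -0.    -0.   ]
 [ 0.    -0.242  0.97 ]] 59.983572003978274 [-0.01368989  0.          0.          0.          0.        ]
['IKError', 'calibration', 'finish_job', 'get_image', 'look_for', 'read_state', 'regions_of', 'tcp_to_grasp']
```

```bash
cat >> h.py <<'E'
def plan(xyz,yaw):  # yaw deg of (-tool x) in world, tool down; shift cm in present tool axes, rotvec to apply
    s=read_state(); Rt=R.from_quat(s["tcp_rot"]); y=np.radians(yaw)
    G=R.from_matrix(np.array([[-np.cos(y),np.sin(y),0],[-np.sin(y),-np.cos(y),0],[0,0,0]])@np.diag([1,-1,1])+np.diag([0,0,-1]))
    print("t",s["t"],"pos",s["ee_pos"].round(4),"shift cm",(Rt.inv().apply(np.array(xyz)-s["ee_pos"])*100).round(2),"rot",(Rt.inv()*G).as_rotvec().round(4),"F",s["force"].round(1),"open",round(s["opening"],3))
    print("det",np.linalg.det(G.as_matrix()).round(2), "shift in goal axes",(G.inv().apply(np.array(xyz)-s["ee_pos"])*100).round(2))
E
python3 -c "
from h import *
print(tcp_to_grasp)
plan([.50,.22,.30],12.8)"
```

```text
0.0187
t 1.6 pos [0.2    0.5921 0.2225] shift cm [-40.33 -25.65  -7.75] rot [ 0.     -0.     -0.5492] F [ 0.4  0.9 -0.5] open 1.004
det 1.0 shift in goal axes [-21.01 -42.94  -7.75]
```

Emit:
send_rows(
  motion=[
    {"xyz":[-3,-1.5,-1.5],"rotation":[0,0,0],"jaw":1},
    {"xyz":[-4,-2.6,-1.5],"rotation":[0,0,0],"jaw":1},
    {"xyz":[-4,-2.6,-1],"rotation":[0,0,0],"jaw":1},
    {"xyz":[-4,-2.6,-1],"rotation":[0,0,0],"jaw":1},
    {"xyz":[-4,-2.6,-0.5],"rotation":[0,0,0],"jaw":1},
    {"xyz":[-4,-2.6,-0.5],"rotation":[0,0,0],"jaw":1},
    {"xyz":[-4,-2.6,-0.5],"rotation":[0,0,0],"jaw":1},
    {"xyz":[-4,-2.6,-0.5],"rotation":[0,0,0],"jaw":1},
    {"xyz":[-4,-2.6,-0.4],"rotation":[0,0,0],"jaw":1},
    {"xyz":[-3,-1.5,-0.3],"rotation":[0,0,0],"jaw":1},
  ],
)

```text
t: 2.6
ee_pos: [0.4854, 0.2424, 0.3001]
tcp_rot: [0.163, 0.987, -0.0, 0.001]
force: [-0.0, 1.7, 0.5]
opening: 1.001
finger_force: 0.0
```

```bash
python3 - <<'E'
from h import *
s=read_state();c=calibration("wrist"); im,d=get_image("wrist"); cv2.imwrite("pics/w1.png",im[:,:,::-1]); np.savez("w1.npz",im=im,d=d)
import json; json.dump({k:np.array(v).tolist() for k,v in c.items()},open("w1.json","w"))
t=np.array([.5065,.2218]);y=np.radians(12.81);r=np.array([[np.cos(y),-np.sin(y)],[np.sin(y),np.cos(y)]])
print(proj(c,np.c_[SC@r.T+t,[.122]*3]).round(0), s["ee_pos"])
plan([.47,-.265,.27],-21.6)
E
```

```text
[[299. 263.]
 [278. 132.]
 [189. 189.]] [0.48543037 0.24241132 0.30012646]
t 2.65 pos [0.4899 0.2397 0.3006] shift cm [-14.46 -48.38   3.19] rot [-0.0005  0.0071  0.0466] F [ 2.9 -1.   1.5] open 0.998
det 1.0 shift in goal axes [-16.72 -47.66   3.06]
```

View pics/w1.png

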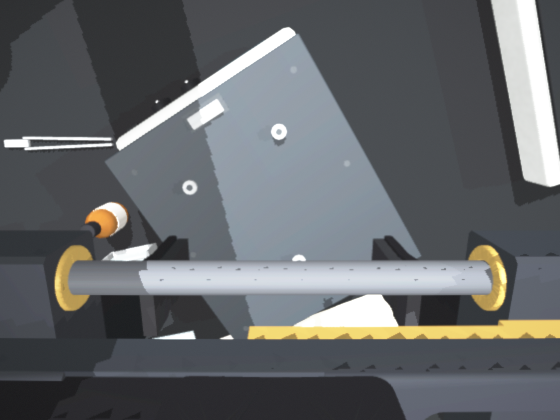

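The wrist view shows the paired screws at (279,131) and (190,187), and the catch at (207,112). That is within 1–3 px of where the top-view fit projects them. Next is the carrier.

Emit:
send_rows(
  motion=[
    {"xyz":[-1.2,-3,0],"rotation":[0,0,0],"jaw":1},
    {"xyz":[-2,-4.5,0],"rotation":[0,0,0],"jaw":1},
    {"xyz":[-2,-4.5,0.2],"rotation":[0,0,0],"jaw":1},
    {"xyz":[-2,-4.5,0.2],"rotation":[0,0,0],"jaw":1},
    {"xyz":[-2,-4.5,0.4],"rotation":[0,0,0],"jaw":1},
    {"xyz":[-2,-4.5,0.4],"rotation":[0,0,0],"jaw":1},
    {"xyz":[-2,-4.5,0.5],"rotation":[0,0,0],"jaw":1},
    {"xyz":[-2,-4.5,0.5],"rotation":[0,0,0],"jaw":1},
    {"xyz":[-2,-4.5,0.5],"rotation":[0,0,0],"jaw":1},
    {"xyz":[-2,-4.5,0.5],"rotation":[0,0,0.0],"jaw":1},
  ],
)

```text
t: 3.65
ee_pos: [0.5265, -0.2304, 0.2675]
tcp_rot: [0.162, 0.987, 0.0, 0.0]
force: [0.4, -0.5, -0.1]
opening: 1.002
finger_force: 0.0
```

Emit:
send_rows(
  motion=[
    {"xyz":[-1.3,-4,0],"rotation":[0,0,0.04],"jaw":1},
    {"xyz":[0,-1,0],"rotation":[0,0,0],"jaw":1},
    {"xyz":[0,0,0],"rotation":[0,0,0],"jaw":1},
    {"xyz":[0,0,0],"rotation":[0,0,0],"jaw":1},
  ],
)

```text
t: 4.05
ee_pos: [0.5221, -0.2785, 0.2674]
tcp_rot: [0.182, 0.983, 0.001, -0.0]
force: [0.0, 0.7, 0.5]
opening: 1.0
finger_force: 0.0
```

```bash
python3 - <<'E'
from h import *
s=read_state();c=calibration("wrist"); im,d=get_image("wrist"); cv2.imwrite("pics/w2.png",im[:,:,::-1]); np.savez("w2.npz",im=im,d=d)
import json; json.dump({k:np.array(v).tolist() for k,v in c.items()},open("w2.json","w"))
t=np.array([.4709,-.2648]);y=np.radians(-21.6);r=np.array([[np.cos(y),-np.sin(y)],[np.sin(y),np.cos(y)]])
print(proj(c,np.c_[KC@r.T+t,[.002]*3]).round(0), s["ee_pos"])
E
```

```text
[[275. 190.]
 [320.  85.]
 [231.  84.]] [ 0.52212413 -0.2785484   0.26740129]
```

View pics/w2.png

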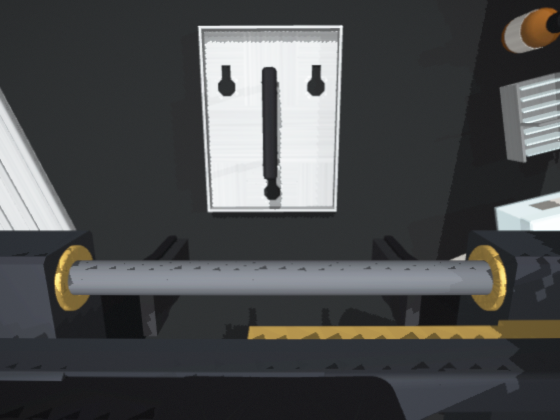

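The wrist view shows the keyhole entries at (227,88), (316,88) and (272,189), with the slots leading up the image. The handle runs from (269,70) to (270,180). I'll fit the carrier pose from these.

```bash
python3 - <<'E'
from h import *
import json
im=np.load("w2.npz")["im"]; c=json.load(open("w2.json")); g=cv2.cvtColor(im,cv2.COLOR_RGB2GRAY)
E=[]
for u,v in[(272,190),(316,88),(227,88)]:
    w=cv2.resize(g[v-16:v+17,u-16:u+17],None,fx=8,fy=8,interpolation=cv2.INTER_CUBIC); b=(w<110).astype(np.uint8)
    D=cv2.distanceTransform(b,cv2.DIST_L2,5); D[:60]=0 if False else D[:60]
    m=D>.93*D.max(); yy,xx=np.nonzero(m); E.append([u-16+(xx.mean()+.5)/8-.5,v-16+(yy.mean()+.5)/8-.5]); print(np.round(E[-1],1),"r px",D.max()/8)
E=np.array(E); A=np.array([[80,0],[-40,50],[-40,-50]])/1e3
for lab,a,e in(("LR",A,E),):
    t,y,r=fit(a,plane(c,e,.003)[:,:2]); print(t.round(4),np.degrees(y).round(2),(r*1e3).round(1))
m=cv2.morphologyEx((g>90).astype(np.uint8),cv2.MORPH_CLOSE,np.ones((25,25))); m[:, :150]=0; m[:,380:]=0; m[225:]=0
q=max(cv2.findContours(m,0,1)[0],key=cv2.contourArea); q=cv2.approxPolyDP(q,8,True).reshape(-1,2); print(q.tolist())
P=plane(c,q,.018)[:,:2]; print(P.round(4).tolist(),P.mean(0).round(4))
E
```

```text
[272.1 191.4] r px 7.744187
[315.4  86.4] r px 8.375
[226.2  86.7] r px 8.149615
[ 0.4647 -0.267 ] -20.62 [[-0.4  0.3]
 [ 0.3 -0.4]
 [ 0.2  0.1]]
[[197, 26], [207, 211], [336, 211], [342, 25]]
[[0.3452, -0.3028], [0.5309, -0.3728], [0.5847, -0.2324], [0.3981, -0.1619]] [ 0.4647 -0.2675]
```

```bash
python3 -c "
from h import *
plan([.4647,-.267,.056],-20.6)"
```

```text
t 4.1 pos [ 0.5223 -0.2781  0.2676] shift cm [ 5.76 -1.04 21.16] rot [ 0.001  -0.0008 -0.0049] F [ 0.7  0.1 -0. ] open 1.001
det 1.0 shift in goal axes [ 5.78 -0.99 21.16]
```

Emit:
send_rows(
  motion=[
    {"xyz":[2.5,-0.5,2],"rotation":[0,0,-0.005],"jaw":1},
    {"xyz":[2.3,-0.5,3.5],"rotation":[0,0,0],"jaw":1},
    {"xyz":[1,0,4],"rotation":[0,0,0],"jaw":0.6},
    {"xyz":[0,0,4],"rotation":[0,0,0],"jaw":0.6},
    {"xyz":[0,0,3.5],"rotation":[0,0,0],"jaw":0.6},
    {"xyz":[0,0,2.5],"rotation":[0,0,0],"jaw":0.6},
    {"xyz":[0,0,1.6],"rotation":[0,0,0],"jaw":0.6},
    {"xyz":[0,0,0],"rotation":[0,0,0],"jaw":0.6},
    {"xyz":[0,0,0],"rotation":[0,0,0],"jaw":0.6},
  ],
)

```text
t: 5.0
ee_pos: [0.4652, -0.2676, 0.0571]
tcp_rot: [0.178, 0.984, 0.0, 0.0]
force: [0.5, 0.0, 0.5]
opening: 0.609
finger_force: 0.0
```

```bash
python3 -c "
from h import *
plan([.4647,-.267,.056],-20.6)"
```

```text
t 5.0 pos [ 0.4652 -0.2676  0.0571] shift cm [0.07 0.04 0.11] rot [0.0001 0.0001 0.0007] F [0.5 0.  0.5] open 0.609
det 1.0 shift in goal axes [0.07 0.04 0.11]
```

Emit:
send_rows(
  motion=[
    {"xyz":[0.1,0,0.1],"rotation":[0,0,0],"jaw":0.3},
    {"xyz":[0,0,0],"rotation":[0,0,0],"jaw":0},
    {"xyz":[0,0,0],"rotation":[0,0,0],"jaw":0},
    {"xyz":[0,0,0],"rotation":[0,0,0],"jaw":0},
    {"xyz":[0,0,0],"rotation":[0,0,0],"jaw":0},
    {"xyz":[0,0,0],"rotation":[0,0,0],"jaw":0},
    {"xyz":[0,0,0],"rotation":[0,0,0],"jaw":0},
  ],
  newtons=45,
)

```text
t: 5.7
ee_pos: [0.4638, -0.268, 0.0557]
tcp_rot: [0.18, 0.984, 0.0, 0.0]
force: [0.6, 2.3, 3.4]
opening: 0.158
finger_force: 45.0
```

Emit:
send_rows(
  motion=[
    {"xyz":[0,0,-1],"rotation":[0,0,0],"jaw":0},
    {"xyz":[0,0,-3],"rotation":[0,0,0],"jaw":0},
    {"xyz":[0,0,-4],"rotation":[0,0,0],"jaw":0},
    {"xyz":[0,0,-4],"rotation":[0,0,0],"jaw":0},
    {"xyz":[0,0,-3.5],"rotation":[0,0,0],"jaw":0},
    {"xyz":[0,0,-2.5],"rotation":[0,0,0],"jaw":0},
    {"xyz":[0,0,0],"rotation":[0,0,0],"jaw":0},
  ],
)

```text
t: 6.4
ee_pos: [0.4652, -0.27, 0.2391]
tcp_rot: [0.179, 0.984, -0.002, 0.003]
force: [0.3, -0.6, -3.4]
opening: 0.154
finger_force: 45.0
```

```bash
python3 - <<'E'
from h import *
y=np.radians(12.81); f=np.array([np.cos(y),np.sin(y)]); p=np.array([.5065,.2218])-.02*f
plan([*p,.24],12.8)
im,d=get_image("wrist"); cv2.imwrite("pics/w3.png",im[:,:,::-1])
E
```

```text
t 6.4 pos [ 0.4652 -0.27    0.2391] shift cm [15.16 46.37 -0.37] rot [-0.0056  0.0064 -0.5841] F [ 0.3 -0.6 -3.4] open 0.154
det 1.0 shift in goal axes [-12.92  47.04  -0.09]
```

View pics/w3.png

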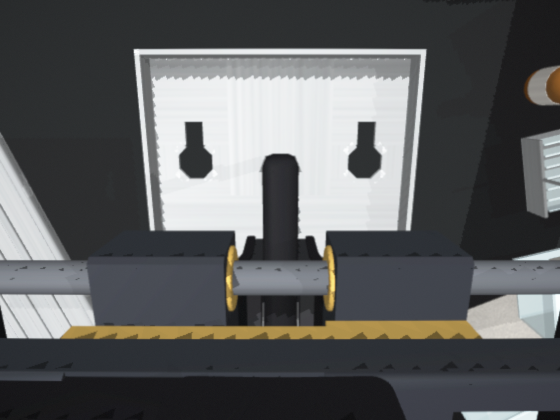

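The carrier is held squarely. The two paired entries show at (196,159) and (365,159), and the screws can be checked through them later. I'll carry it over now.

Emit:
send_rows(
  motion=[
    {"xyz":[0.6,1.8,0],"rotation":[0,0,0],"jaw":0},
    {"xyz":[1.2,3.6,0],"rotation":[0,0,0],"jaw":0},
    {"xyz":[1.5,4.5,0],"rotation":[0,0,0],"jaw":0},
    {"xyz":[1.5,4.5,0],"rotation":[0,0,0],"jaw":0},
    {"xyz":[1.5,4.5,0],"rotation":[0,0,0],"jaw":0},
    {"xyz":[1.5,4.5,0],"rotation":[0,0,0],"jaw":0},
    {"xyz":[1.5,4.5,0],"rotation":[0,0,0],"jaw":0},
    {"xyz":[1.5,4.5,0],"rotation":[0,0,0],"jaw":0},
    {"xyz":[1.5,4.5,0],"rotation":[0,0,0],"jaw":0},
    {"xyz":[1.5,4.5,0],"rotation":[0,0,0],"jaw":0},
  ],
)

```text
t: 7.45
ee_pos: [0.4778, 0.17, 0.233]
tcp_rot: [0.179, 0.984, -0.001, -0.003]
force: [1.2, -0.7, -3.7]
opening: 0.157
finger_force: 45.0
```

Emit:
send_rows(
  motion=[
    {"xyz":[1,3.5,0],"rotation":[0,0,0],"jaw":0},
    {"xyz":[0.4,1.4,0],"rotation":[0,0,-0.05],"jaw":0},
    {"xyz":[0,0,0],"rotation":[0,0,-0.12],"jaw":0},
    {"xyz":[0,0,0],"rotation":[0,0,-0.14],"jaw":0},
    {"xyz":[0,0,0],"rotation":[0,0,-0.14],"jaw":0},
    {"xyz":[0,0,0],"rotation":[0,0,-0.1],"jaw":0},
    {"xyz":[0,0,0],"rotation":[0,0,-0.034],"jaw":0},
    {"xyz":[0,0,0],"rotation":[0,0,0],"jaw":0},
    {"xyz":[0,0,0],"rotation":[0,0,0],"jaw":0},
  ],
)

```text
t: 8.35
ee_pos: [0.4836, 0.2181, 0.2341]
tcp_rot: [-0.111, 0.994, -0.0, -0.002]
force: [0.0, -0.6, -4.4]
opening: 0.157
finger_force: 45.0
```

```bash
python3 - <<'E'
from h import *
y=np.radians(12.81); f=np.array([np.cos(y),np.sin(y)]); p=np.array([.5065,.2218])-.02*f
plan([*p,.20],12.8)
print(read_state()["ft_torque"])
E
```

```text
t 8.35 pos [0.4836 0.2181 0.2341] shift cm [-0.32 -0.15  3.41] rot [-0.0001 -0.0037 -0.0007] F [ 0.  -0.6 -4.4] open 0.157
det 1.0 shift in goal axes [-0.31 -0.15  3.41]
[-0.00972891  0.02538221 -0.0465941 ]
```

Emit:
send_rows(
  motion=[
    {"xyz":[-0.3,-0.15,1.5],"rotation":[0,-0.003,0],"jaw":0},
    {"xyz":[0,0,1.5],"rotation":[0,0,0],"jaw":0},
    {"xyz":[0,0,1.1],"rotation":[0,0,0],"jaw":0},
    {"xyz":[0,0,0],"rotation":[0,0,0],"jaw":0},
    {"xyz":[0,0,0],"rotation":[0,0,0],"jaw":0},
    {"xyz":[0,0,0],"rotation":[0,0,0],"jaw":0},
  ],
)

```text
t: 8.95
ee_pos: [0.4888, 0.2179, 0.1951]
tcp_rot: [-0.111, 0.994, 0.0, 0.002]
force: [-0.1, -0.3, -3.8]
opening: 0.155
finger_force: 45.0
```

```bash
python3 - <<'E'
from h import *
import json
y=np.radians(12.81); f=np.array([np.cos(y),np.sin(y)]); p=np.array([.5065,.2218])-.02*f
plan([*p,.19],12.8)
c=calibration("wrist"); im,d=get_image("wrist"); np.savez("w4.npz",im=im,d=d); json.dump({k:np.array(v).tolist() for k,v in c.items()},open("w4.json","w"))
a=cv2.resize(im[40:200,130:430],None,fx=2.6,fy=2.6,interpolation=cv2.INTER_CUBIC); cv2.imwrite("pics/w4.png",a[:,:,::-1])
r=np.array([[f[0],-f[1]],[f[1],f[0]]]);print(proj(c,np.c_[SC@r.T+[.5065,.2218],[.122]*3]).round(1))
E
```

```text
t 8.95 pos [0.4888 0.2179 0.1951] shift cm [ 0.19 -0.01  0.51] rot [-0.      0.0043 -0.0003] F [-0.1 -0.3 -3.8] open 0.155
det 1.0 shift in goal axes [ 0.19 -0.01  0.51]
[[279.7 320.9]
 [357.7 153.6]
 [201.3 153.7]]
```

View pics/w4.png

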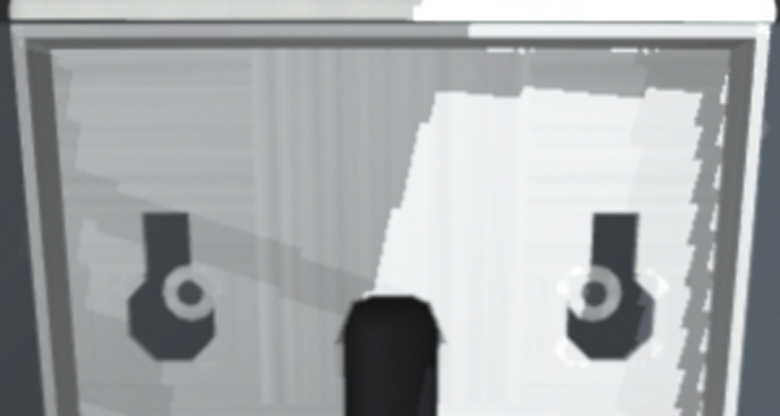

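In the crop, the heads sit at full-frame (203,152) and (358,153), against entries at (196,162) and (365,162). Some of that difference is parallax, since the carrier hangs about 17 mm above the heads, so I'll compute the true offset.

```bash
cat > rel.py <<'E'
from h import *
import json,sys
def rel(im,c,s,zc):
    g=cv2.cvtColor(im,cv2.COLOR_RGB2GRAY)
    return g
c=json.load(open("w4.json")); T=np.linalg.inv(np.array(c["world_to_cam"]))
full=lambda p:np.array(p,float)/2.6+[130,40]
ent=full([[611,316],[172,318]]); scr=full([[592,293],[190,292]])
slot=full([[616,213],[166,213]])   # far slot ends (mid), top edge
s=read_state()
for z in(.139,.142):
    P=plane(c,ent,z)[:,:2]; d=P[0]-P[1]; print("entries span",np.linalg.norm(d).round(4),"yaw",np.degrees(np.arctan2(d[1],d[0]))-90,"mid",P.mean(0).round(4))
    Q=plane(c,scr,.122)[:,:2]; e=Q[0]-Q[1]; print("screws span",np.linalg.norm(e).round(4),"yaw",np.degrees(np.arctan2(e[1],e[0]))-90,"mid",Q.mean(0).round(4))
    y=np.radians(12.8); f=np.array([np.cos(y),np.sin(y)]); l=np.array([-f[1],f[0]]); dd=Q.mean(0)-P.mean(0); print("need fwd,left mm",(dd@f*1e3).round(2),(dd@l*1e3).round(2))
E
python3 rel.py
```

```text
entries span 0.1007 yaw 13.036398913479289 mid [0.4509 0.2098]
screws span 0.0988 yaw 12.63361110755109 mid [0.4471 0.2089]
need fwd,left mm -3.83 -0.07
entries span 0.0993 yaw 13.036398913479275 mid [0.4505 0.2097]
screws span 0.0988 yaw 12.63361110755109 mid [0.4471 0.2089]
need fwd,left mm -3.44 -0.07
```

Emit:
send_rows(
  motion=[
    {"xyz":[0.3,0,0.4],"rotation":[0,0.004,0],"jaw":0},
    {"xyz":[0,0,0.6],"rotation":[0,0,0.003],"jaw":0},
    {"xyz":[0,0,0.1],"rotation":[0,0,0],"jaw":0},
    {"xyz":[0,0,0],"rotation":[0,0,0],"jaw":0},
    {"xyz":[0,0,0],"rotation":[0,0,0],"jaw":0},
    {"xyz":[0,0,0],"rotation":[0,0,0],"jaw":0},
  ],
)

```text
t: 9.6
ee_pos: [0.4855, 0.2171, 0.1837]
tcp_rot: [-0.11, 0.994, -0.0, -0.0]
force: [-0.2, -0.2, -5.1]
opening: 0.156
finger_force: 45.0
```

```bash
python3 - <<'E'
from h import *
import json
y=np.radians(12.81); f=np.array([np.cos(y),np.sin(y)]); p=np.array([.5065,.2218])-.02*f
plan([*p,.17],12.8)
c=calibration("wrist"); im,d=get_image("wrist"); json.dump({k:np.array(v).tolist() for k,v in c.items()},open("w4.json","w"))
a=cv2.resize(im[40:200,130:430],None,fx=2.6,fy=2.6,interpolation=cv2.INTER_CUBIC); cv2.imwrite("pics/w5.png",a[:,:,::-1])
E
```

```text
t 9.6 pos [0.4855 0.2171 0.1837] shift cm [-0.15 -0.    1.37] rot [-0.     -0.0006 -0.0032] F [-0.2 -0.2 -5.1] open 0.156
det 1.0 shift in goal axes [-0.15 -0.01  1.37]
```

View pics/w5.png

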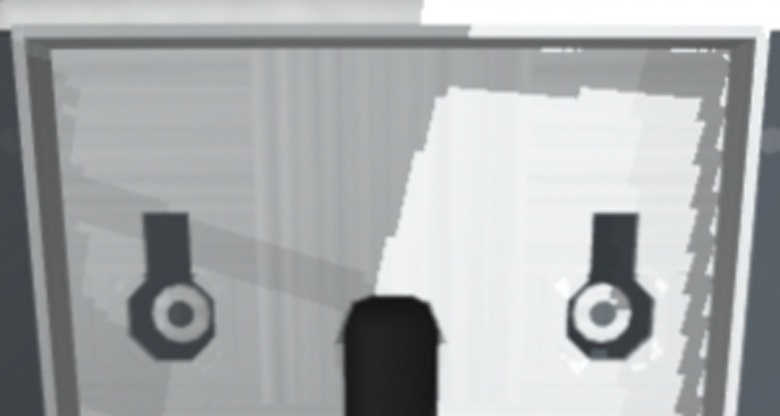

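The heads now sit inside the entries at crop (181,314) and (602,313). I'll compute what offset is left.

```bash
sed -i 's/\[592,293\],\[190,292\]/[602,313],[181,314]/; s/(.139,.142)/(.1275,.1305)/' rel.py; python3 rel.py
```

```text
entries span 0.1008 yaw 12.865888213893058 mid [0.4473 0.2091]
screws span 0.099 yaw 12.740827234475333 mid [0.4472 0.2091]
need fwd,left mm -0.14 0.02
entries span 0.0994 yaw 12.865888213893044 mid [0.447 0.209]
screws span 0.099 yaw 12.740827234475333 mid [0.4472 0.2091]
need fwd,left mm 0.23 0.02
```

Centred. I'll lower it.

Emit:
send_rows(
  motion=[
    {"xyz":[0,0,0.4],"rotation":[0,0,0],"jaw":0},
    {"xyz":[0,0,0.4],"rotation":[0,0,0],"jaw":0},
    {"xyz":[0,0,0.4],"rotation":[0,0,0],"jaw":0},
    {"xyz":[0,0,0.2],"rotation":[0,0,0],"jaw":0},
    {"xyz":[0,0,0],"rotation":[0,0,0],"jaw":0},
    {"xyz":[0,0,0],"rotation":[0,0,0],"jaw":0},
  ],
)

```text
t: 10.25
ee_pos: [0.4854, 0.2171, 0.1695]
tcp_rot: [-0.11, 0.994, -0.0, -0.001]
force: [1.2, -0.7, -3.2]
opening: 0.158
finger_force: 45.0
```

Emit:
send_rows(
  motion=[
    {"xyz":[0,0,0.1],"rotation":[0,0,0],"jaw":0},
    {"xyz":[0,0,0],"rotation":[0,0,0],"jaw":0},
    {"xyz":[0,0,0],"rotation":[0,0,0],"jaw":0},
  ],
)

```text
t: 10.55
ee_pos: [0.4854, 0.217, 0.1686]
tcp_rot: [-0.11, 0.994, -0.0, -0.0]
force: [0.7, 0.1, -3.5]
opening: 0.156
finger_force: 45.0
```

Emit:
send_rows(
  motion=[
    {"xyz":[0,0,0.05],"rotation":[0,0,0],"jaw":0},
    {"xyz":[0,0,0],"rotation":[0,0,0],"jaw":0},
    {"xyz":[0,0,0],"rotation":[0,0,0],"jaw":0},
  ],
)

```text
t: 10.85
ee_pos: [0.4852, 0.217, 0.1681]
tcp_rot: [-0.11, 0.994, -0.0, -0.001]
force: [-0.8, -1.2, -2.3]
opening: 0.16
finger_force: 45.0
```

Emit:
send_rows(
  motion=[
    {"xyz":[0,0,0.05],"rotation":[0,0,0],"jaw":0},
    {"xyz":[0,0,0],"rotation":[0,0,0],"jaw":0},
    {"xyz":[0,0,0],"rotation":[0,0,0],"jaw":0},
  ],
)

```text
t: 11.15
ee_pos: [0.485, 0.2169, 0.1677]
tcp_rot: [-0.11, 0.994, -0.0, -0.001]
force: [-3.0, -2.9, 2.1]
opening: 0.156
finger_force: 45.0
```

Emit:
send_rows(
  motion=[
    {"xyz":[0,0,0.05],"rotation":[0,0,0],"jaw":0},
    {"xyz":[0,0,0],"rotation":[0,0,0],"jaw":0},
    {"xyz":[0,0,0],"rotation":[0,0,0],"jaw":0},
  ],
)

```text
t: 11.45
ee_pos: [0.485, 0.2169, 0.1677]
tcp_rot: [-0.11, 0.994, -0.0, -0.001]
force: [-3.5, -2.3, 5.5]
opening: 0.154
finger_force: 45.0
```

Seated. Now the slide, along tool −x.

Emit:
send_rows(
  motion=[
    {"xyz":[-0.2,0,0],"rotation":[0,0,0],"jaw":0},
    {"xyz":[-0.3,0,0],"rotation":[0,0,0],"jaw":0},
    {"xyz":[-0.3,0,0],"rotation":[0,0,0],"jaw":0},
    {"xyz":[-0.3,0,0],"rotation":[0,0,0],"jaw":0},
    {"xyz":[0,0,0],"rotation":[0,0,0],"jaw":0},
    {"xyz":[0,0,0],"rotation":[0,0,0],"jaw":0},
  ],
)

```text
t: 12.05
ee_pos: [0.4944, 0.2194, 0.1677]
tcp_rot: [-0.11, 0.994, -0.0, -0.002]
force: [-6.3, -0.9, 7.7]
opening: 0.155
finger_force: 45.0
```

```bash
python3 -c "
from h import *
plan([.485+.02*np.cos(.2235),.2169+.02*np.sin(.2235),.1677],12.8)"
```

```text
t 12.05 pos [0.4944 0.2194 0.1677] shift cm [-1.03 -0.03 -0.  ] rot [ 0.0003 -0.0042 -0.0029] F [-6.3 -0.9  7.7] open 0.155
det 1.0 shift in goal axes [-1.03 -0.04  0.  ]
```

Emit:
send_rows(
  motion=[
    {"xyz":[-0.3,0,0],"rotation":[0,0,0],"jaw":0},
    {"xyz":[-0.3,0,0],"rotation":[0,0,0],"jaw":0},
    {"xyz":[-0.2,0,0],"rotation":[0,0,0],"jaw":0},
    {"xyz":[-0.1,0,0],"rotation":[0,0,0],"jaw":0},
    {"xyz":[-0.1,0,0],"rotation":[0,0,0],"jaw":0},
    {"xyz":[0,0,0],"rotation":[0,0,0],"jaw":0},
    {"xyz":[0,0,0],"rotation":[0,0,0],"jaw":0},
  ],
)

```text
t: 12.75
ee_pos: [0.5034, 0.2215, 0.1677]
tcp_rot: [-0.11, 0.994, -0.0, -0.003]
force: [-8.6, -1.4, 8.6]
opening: 0.157
finger_force: 45.0
```

```bash
python3 -c "
from h import *
plan([.485+.02*np.cos(.2235),.2169+.02*np.sin(.2235),.1677],12.8)"
```

```text
t 12.75 pos [0.5034 0.2215 0.1677] shift cm [-0.11 -0.04  0.  ] rot [ 0.0005 -0.0057 -0.0029] F [-8.6 -1.4  8.6] open 0.157
det 1.0 shift in goal axes [-0.11 -0.04  0.  ]
```

Emit:
send_rows(
  motion=[
    {"xyz":[-0.1,0,-0.05],"rotation":[0,0,0],"jaw":0},
    {"xyz":[-0.1,0,0],"rotation":[0,0,0],"jaw":0},
    {"xyz":[0,0,0],"rotation":[0,0,0],"jaw":0},
    {"xyz":[0,0,0],"rotation":[0,0,0],"jaw":0},
  ],
)

```text
t: 13.15
ee_pos: [0.5052, 0.2219, 0.1677]
tcp_rot: [-0.11, 0.994, -0.0, -0.003]
force: [-7.7, -2.4, 7.4]
opening: 0.153
finger_force: 45.0
```

Emit:
send_rows(
  motion=[
    {"xyz":[-0.1,0,0],"rotation":[0,0,0],"jaw":0},
    {"xyz":[0,0,0],"rotation":[0,0,0],"jaw":0},
    {"xyz":[0,0,0],"rotation":[0,0,0],"jaw":0},
  ],
)

```text
t: 13.45
ee_pos: [0.5052, 0.2219, 0.1677]
tcp_rot: [-0.11, 0.994, -0.0, -0.004]
force: [-9.4, -2.3, 8.9]
opening: 0.154
finger_force: 45.0
```

Emit:
send_rows(
  motion=[
    {"xyz":[-0.15,0,0],"rotation":[0,0,0],"jaw":0},
    {"xyz":[-0.15,0,0],"rotation":[0,0,0],"jaw":0},
    {"xyz":[0,0,0],"rotation":[0,0,0],"jaw":0},
    {"xyz":[0,0,0],"rotation":[0,0,0],"jaw":0},
  ],
)

```text
t: 13.85
ee_pos: [0.5051, 0.2219, 0.1677]
tcp_rot: [-0.11, 0.994, -0.001, -0.007]
force: [-14.0, -3.5, 14.1]
opening: 0.158
finger_force: 45.0
```

```bash
python3 - <<'E'
from h import *
im,d=get_image("wrist")
a=cv2.resize(im[0:220,110:450],None,fx=2.3,fy=2.3,interpolation=cv2.INTER_CUBIC); cv2.imwrite("pics/w6.png",a[:,:,::-1]); c=calibration("wrist")
y=np.radians(12.8)
for x in(-.1165,-.1085,-.1035): 
  P=np.array([.5065,.2218])+x*np.array([np.cos(y),np.sin(y)]); u=proj(c,[[*P,.1145]])[0]; v=np.round(u).astype(int); print(x,u.round(1), ((u-[110,0])*2.3).round(0), np.median(unproj(c,[u],[d[v[1]-1:v[1]+2,v[0]-1:v[0]+2].mean()])[:,2]) if 0<=v[1]<420 else None)
E
```

```text
-0.1165 [278.3  24. ] [387.  55.] 0.11066193805528216
-0.1085 [278.4  39.8] [387.  91.] 0.13953654455258802
-0.1035 [278.4  49.5] [387. 114.] 0.11597647172146058
```

View pics/w6.png

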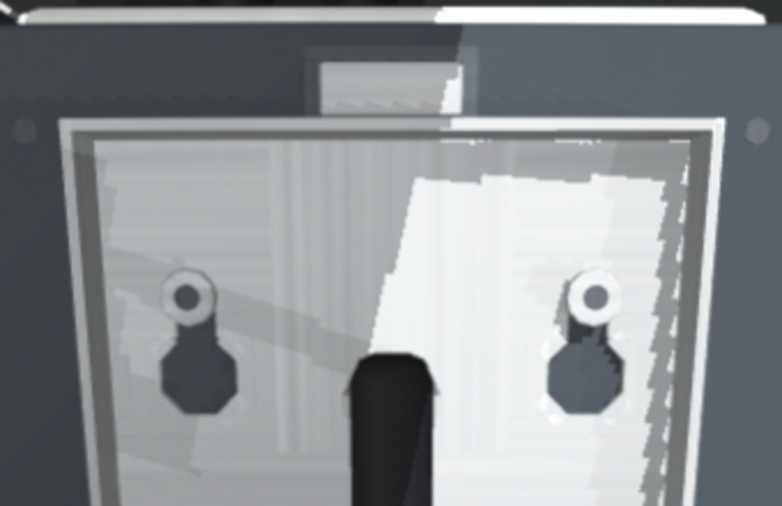

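The heads are at the slot ends, at crop (188,297) and (595,297). The catch stands clear in front of the carrier's edge at (392,88). I'll take off the load, release, and back away.

Emit:
send_rows(
  motion=[
    {"xyz":[0.3,0,-0.05],"rotation":[0,0,0],"jaw":0},
    {"xyz":[0.1,0,-0.05],"rotation":[0,0,0],"jaw":0},
    {"xyz":[0,0,0],"rotation":[0,0,0],"jaw":0},
  ],
)

```text
t: 14.2
ee_pos: [0.5053, 0.2219, 0.1678]
tcp_rot: [-0.11, 0.994, -0.0, -0.003]
force: [-6.4, -1.0, 0.7]
opening: 0.154
finger_force: 45.0
```

Emit:
send_rows(
  motion=[
    {"xyz":[0,0,0],"rotation":[0,0,0],"jaw":0.3},
    {"xyz":[0,0,0],"rotation":[0,0,0],"jaw":0.6},
    {"xyz":[0,0,0],"rotation":[0,0,0],"jaw":0.6},
    {"xyz":[0,0,-1],"rotation":[0,0,0],"jaw":0.6},
    {"xyz":[0,0,-3],"rotation":[0,0,0],"jaw":0.6},
    {"xyz":[0,0,-4],"rotation":[0,0,0],"jaw":0.6},
    {"xyz":[-2,0,-4],"rotation":[0,0,0],"jaw":0.6},
    {"xyz":[-2,0,-2],"rotation":[0,0,0],"jaw":0.6},
    {"xyz":[0,0,0],"rotation":[0,0,0],"jaw":0.6},
    {"xyz":[0,0,0],"rotation":[0,0,0],"jaw":0.6},
  ],
)

```text
t: 15.2
ee_pos: [0.5464, 0.2307, 0.3084]
tcp_rot: [-0.11, 0.994, -0.0, -0.001]
force: [-0.8, -1.1, -0.6]
opening: 0.598
finger_force: 0.0
```

```bash
python3 - <<'E'
from h import *
print(read_state()["ee_pos"],read_state()["force"])
c=calibration("wrist"); im,d=get_image("wrist"); cv2.imwrite("pics/w7.png",im[:,:,::-1])
y=np.radians(12.8); f=np.array([np.cos(y),np.sin(y)]); l=np.array([-f[1],f[0]])
def h(x,yy): 
  u=np.round(proj(c,[[*(np.array([.5065,.2218])+x*f+yy*l),.115]])[0]).astype(int); z=d[u[1]-2:u[1]+3,u[0]-2:u[0]+3]; return (unproj(c,[u],[np.median(z)])[0,2]*1e3).round(1)
print("catch",[h(-.109,k) for k in(-.01,0,.01)],"platform",[h(-.11,k) for k in(-.05,.05)])
E
```

```text
[0.54642678 0.23069053 0.30840063] [-0.78903844 -1.05638932 -0.61299793]
catch [np.float64(115.7), np.float64(116.0), np.float64(116.0)] platform [np.float64(110.4), np.float64(110.5)]
```

View pics/w7.png

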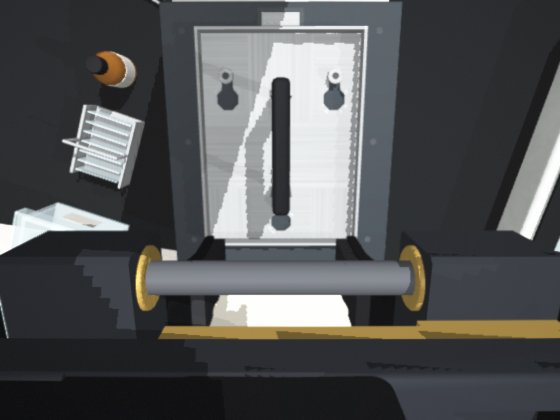

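The carrier is home, with the heads at the slot ends (226,75) and (335,75). The catch at (281,17) reads 5.5 mm above the platform, and the bystanders haven't moved. Handing in.

```bash
python3 -c "
from bench import *
print(finish_job())"
```

```text
the job is handed in; nothing more can be done
None
```

The dish carrier is mounted on the shaker: its slots are fully home on the screws, the catch is up behind its front edge, the gripper has let go and is clear, and I never went near the bystanders. I handed the job in after about 15 s of robot time, but it returned no verdict.

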